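# Swap the wrong piston in an overhaul kit

### The job

One piston in the yellow three-piston kit tray is of the wrong type, the dark one with the copper crown, and the spare that should replace it stands in the blue stock tray behind the orange oil filter and the green-and-white tin. First move the filter and the tin onto the green mat, then stand the wrong piston in the red reject tray and the spare in the kit compartment the wrong one came from; only when that is done put the filter and the tin back, each on the spot where it stood at the start. Keep everything upright throughout and leave the kit's other two pistons where they are.

Things in the scene. Friction and masses are not known exactly. Their poses are not given: they have to be found in the camera images.
- filter: Orange spin-on oil filter, an upright cylinder 64 mm in diameter and 100 mm high, about 0.3 kg; origin at the centre of its underside, z up. It stands in the stock tray on one of two white circles (which one varies), between the spare piston and the robot. Its start spot is where it must return.
- tin: White tin with a green band, an upright cylinder 56 mm in diameter and 110 mm high, about 0.3 kg; origin at the centre of its underside, z up. It stands on the other white circle in the stock tray, about 74 mm from the filter (centre to centre). Its start spot is where it must return.
- spare: Piston, a cylinder 48 mm in diameter and 46 mm high standing crown up (about 0.16 kg); origin at the centre of its underside, z up; its yaw does not matter. Bright silver aluminium, flat crown with two small grey discs: the correct type. It starts in the blue stock tray behind the filter and the tin, about 10 mm clear of each, too close for a gripper to reach down to it.
- wrong: Piston, a cylinder 48 mm in diameter and 46 mm high standing crown up (about 0.16 kg); origin at the centre of its underside, z up; its yaw does not matter. Dark steel with a copper disc on its crown: the wrong type. It starts in one of the kit's three compartments (which one varies).
- good_a: Piston, a cylinder 48 mm in diameter and 46 mm high standing crown up (about 0.16 kg); origin at the centre of its underside, z up; its yaw does not matter. Bright silver aluminium, flat crown with two small grey discs: correct, stays in its kit compartment.
- good_b: Piston, a cylinder 48 mm in diameter and 46 mm high standing crown up (about 0.16 kg); origin at the centre of its underside, z up; its yaw does not matter. Bright silver aluminium, flat crown with two small grey discs: correct, stays in its kit compartment.
- kit: Yellow kit tray, fixed, 220 mm (its x) by 80 mm (its y), rim and two cross walls 14 mm high, 4 mm thick, inner floor 4 mm above its origin. Three compartments in a row along its x, centres at x = -71, 0, +71 mm, each about 67 by 72 mm inside. Origin at the centre of the underside, z up. Only 23 mm is free between neighbouring pistons: grip along the tray's y.
- stock: Blue stock tray, fixed, 150 mm (its x) by 270 mm (its y), rim 22 mm, inner floor 4 mm above its origin (centre of the underside); x points away from the robot. White circles at x -28, y +37 and -37 mm mark the spots of filter and tin (grip them along the tray's x); the spare stands near x +25, y 0. A bearing and a black pot (35 mm high) lie near y +100 and -100 mm.
- mat: Green side mat, fixed, flat, 220 mm (its x) by 130 mm (its y), 4 mm thick, empty at the start; origin at the centre of the underside, z up. Room for filter and tin side by side along its x.
- reject: Red reject tray, fixed, 120 by 120 mm outside, rim 16 mm high, walls 4 mm, inner floor 4 mm above its origin; empty at the start; origin at the centre of the underside, z up.
There are look-alikes about, which are no part of the job. What is shaped like the spare but pink or purple is not meant. What is shaped like the good_a but purple is not meant.

How it is judged:
By the outcome, as a careful person would: the job done as asked, in the order asked, and still so for the second after the job is handed in, with the robot touching nothing.
It also fails if it takes over 141 s, if anything falls off the work surface, if the arm or the gripper's body presses on something with over 40 N, if the wrist force passes 120 N, or if a joint passes its speed limit or range.

### The arm

A 6-joint arm with a two-finger parallel gripper is mounted at the origin on the work surface. World frame = base frame: x ahead of the robot, y to its left, z up, the work surface at z = 0. Lengths are in m, angles in degrees, forces in N, time in s.
With the tool pointing down it reaches from about 0.325 to 0.85 m from the base axis. Payload 15.5 kg.
Tool frame: the origin (TCP) lies at the very end of the fingers, on their centre line; the grasp point (between the pads) lies arm.grip_depth behind it (arm.grip_depth is the distance from the TCP to the grasp point, in m); z points along the fingers, y is the line along which they close (so a half turn about z gives the same grasp; the last joint's range is limited). The gripper opens to 91 mm and grips with 3 to 60 N. Pads are 32 mm wide; open, the fingers measure 118 mm over their backs; the gripper's body (76 mm by 178 mm) begins 60 mm behind the grasp point.
Start: joints at [59.101, 28.281, 77.091, -0, 74.628, -5.472], TCP at [0.268, 0.564, 0.214] pointing down, gripper open.
Joint ranges: [-166.48, 166.48], [-47.26, 123.95], [12.59, 153.08], [-70.14, 250.14], [6.76, 159.57], [-176.63, 176.63]. Speed limits (degrees/s): [108.29, 108.29, 147.25, 172.46, 172.46, 172.46].

### API

Orientations are given as a 3x3 rotation matrix whose columns are the frame's x, y, z axes.
In Python, from rig import arm gives the robot as it stands. Calls block until the motion is done:
- arm.move_to(position, orientation): joint-space move of the TCP to a pose.
- arm.move_l(position, orientation=None, feed=0.15): straight line of the TCP; orientation=None keeps the orientation; feed is the mean speed in m/s.
- arm.move_joints(angles): joint-space move.
- arm.grip(opening): finger opening in m; the grip force is fixed at half the most; returns when the fingers have stopped.
- arm.sleep(seconds).
- arm.solve_ik(position, orientation): joint angles nearest the present ones, or None.
- arm.snapshot(name): name is "side" or "top"; returns the picture (384x512x3 uint8, red, green, blue); there is no depth.
- arm.get_calibration(name): a dict with "intrinsics" (3x3 intrinsics, pixels), "k1" (the pictures are not rectified: a ray, as slopes to the right and down, at radius r is drawn at 1 + k1 r^2 times it, then the intrinsics apply), "cam_to_world" (4x4, takes a point from camera to world coordinates). Camera axes: x right, y down, z forward; pixel columns grow to the right and rows downward; lengths in m; the calibration is good to about 2 mm. A picture is of the moment at which its call begins. get_calibration takes no time and is no camera call.
A pose or a line that the arm cannot do raises arm.Unreachable and nothing moves.
- arm.sign_off(): hands the job in; it is judged then, once.
Readings, each from a call of its own:
- arm.current_t(): time.
- arm.current_joint_positions(): joint angles.
- arm.current_dq(): joint speeds.
- arm.current_tau(): joint torques, N m.
- arm.current_ee_pos(): TCP position.
- arm.current_tool_rot(): TCP orientation.
- arm.current_force(): force on the tool from outside, world axes, zero at the start.
- arm.current_torque(): the same for the moment, N m.
- arm.current_width(): finger opening in m.
- arm.current_grasp_force(): force on a finger pad.
Only numpy, scipy, OpenCV 4.12 (cv2) and the standard library are available. Lean on these libraries where they do the work, as an engineer would, in place of code of your own. Each camera call takes 0.05 s, during which the arm holds its last target. There are 200 camera calls.

## Working session

There is one attempt and no reset: what is moved stays moved. The work goes in short steps, each a Python script; the robot and the scene stay as the last script left them, time stands still between calls to the robot, and variables do not carry over. Pictures are saved under pics/ and viewed, at most 14 in all, crops included, and the job is handed in when it is done.

```bash
mkdir -p pics; cat > h.py <<'E'
import numpy as np, cv2
from rig import arm
def cal(n):
    c=arm.get_calibration(n); return np.array(c["intrinsics"]),c["k1"],np.array(c["cam_to_world"])
def unproj(n,u,v,z):
    K,k1,T=cal(n)
    p=cv2.undistortPoints(np.array([[[u,v]]],float),K,np.array([k1,0,0,0,0.]))[0,0]
    d=T[:3,:3]@np.array([p[0],p[1],1]); o=T[:3,3]
    return (o+d*(z-o[2])/d[2])[:3]
def proj(n,P):
    K,k1,T=cal(n); p=T[:3,:3].T@(np.array(P)-T[:3,3])
    x=p[:2]/p[2]; x=x*(1+k1*(x@x)); return K[:2,:2]@x+K[:2,2]
def snap(n,f,crop=None,s=1):
    im=arm.snapshot(n)[:,:,::-1]
    if crop: a,b,c,d=crop; im=im[b:d,a:c]
    cv2.imwrite('pics/'+f,cv2.resize(im,None,fx=s,fy=s,interpolation=cv2.INTER_CUBIC) if s!=1 else im)
E
python3 - <<'E'
from h import *
snap('top','t0.png',s=1.56); snap('side','s0.png',s=1.56)
for n in('top','side'): print(n,*[x for x in cal(n)])
print(arm.grip_depth,arm.current_width(),arm.current_tool_rot())
E
```

```text
top [[408.18303227   0.         261.15947564]
 [  0.         408.18303227 197.40752753]
 [  0.           0.           1.        ]] -0.05493864922115074 [[ 0.00704426 -0.98525429  0.17095136  0.45581077]
 [-0.99982752 -0.00400167  0.01813605 -0.00418996]
 [-0.01718453 -0.17104963 -0.98511254  1.00738345]
 [ 0.          0.          0.          1.        ]]
side [[392.50156228   0.         250.11007709]
 [  0.         392.50156228 184.49912002]
 [  0.           0.           1.        ]] -0.047369481067017404 [[ 0.81819565 -0.43064177  0.38092458  0.17644252]
 [-0.5748167  -0.62642884  0.52647191 -0.57572796]
 [ 0.01190135 -0.64971884 -0.76008143  0.90687852]
 [ 0.          0.          0.          1.        ]]
0.0188 0.09111539410671532 [[-9.03123294e-01  4.29380963e-01 -5.51208242e-04]
 [ 4.29381302e-01  9.03122861e-01 -8.92256359e-04]
 [ 1.14690870e-04 -1.04249602e-03 -9.99999450e-01]]
```

View pics/t0.png

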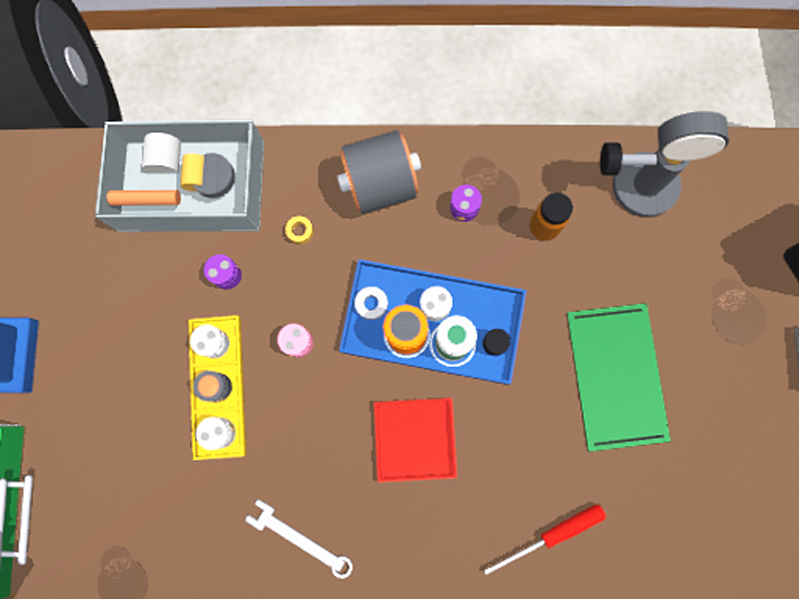

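View pics/s0.png

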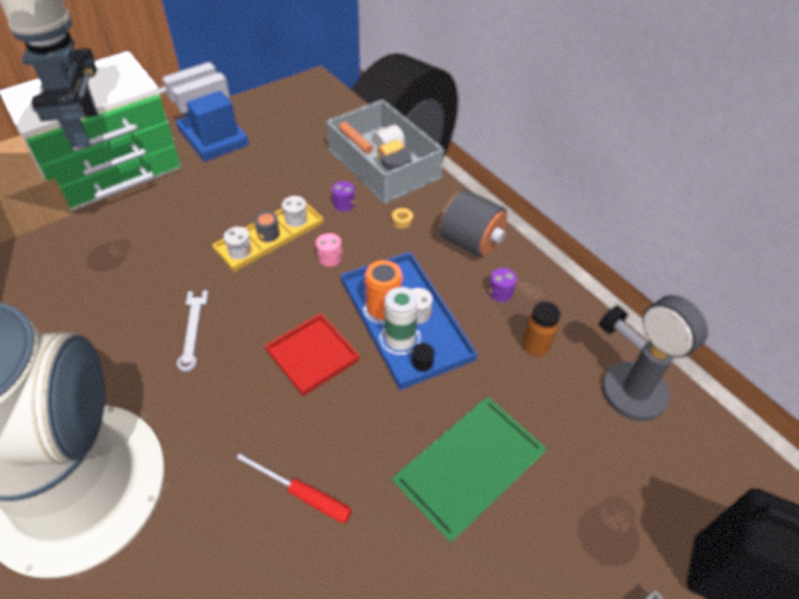

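The top view (799x599) shows the candidates for the spare: silver piston in the stock tray at (436,302), purple ones at (466,202) and (221,271), and a pink one at (294,339). By the description it is (436,302). The wrong piston has the copper crown and is in the middle of the kit at (211,386), with good ones at (208,341) and (214,433). The filter is at (406,329), the tin at (455,338), the mat at (618,377) and the reject tray at (415,439). I'll check with a close crop.

```bash
python3 - <<'E'
from h import *
snap('top','t1.png',(215,160,345,255),6)
snap('top','t2.png',(115,195,215,300),5.6)
E
```

```text
(no output)
```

View pics/t1.png

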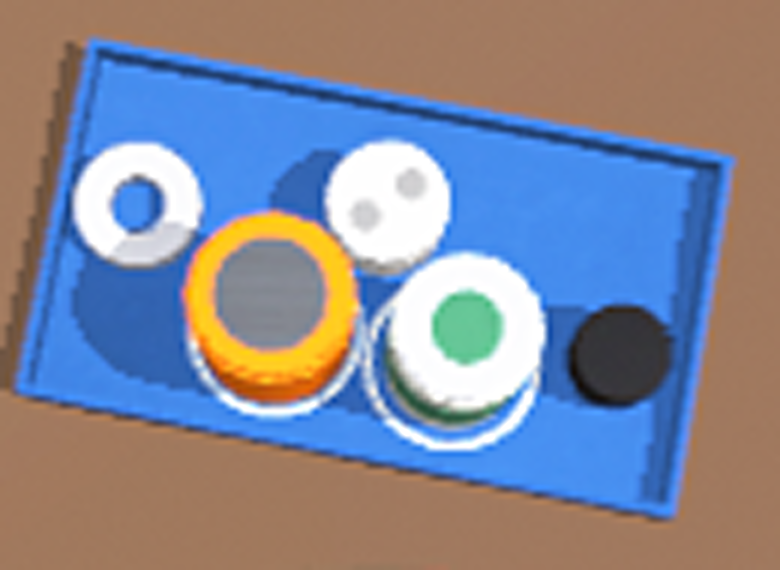

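View pics/t2.png

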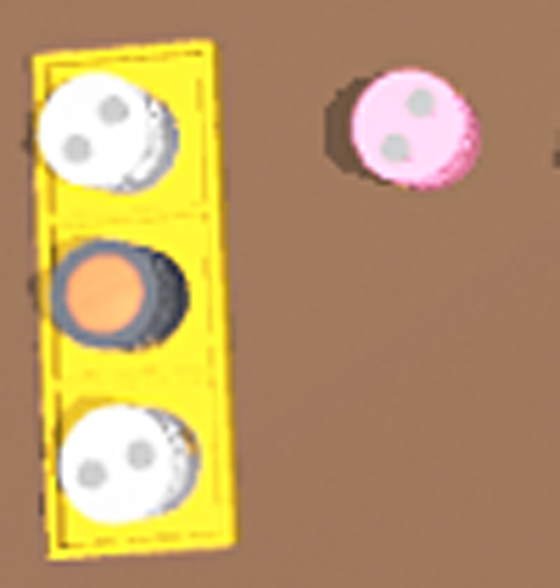

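The crops confirm it: the spare is silver with two grey discs, top at crop 1 (388,201). The filter top is at (271,294), the tin top at (466,329), and the copper-crowned wrong piston at crop 2 (104,293).

```bash
python3 - <<'E'
from h import *
def c1(p,z): return unproj('top',(p[0]+.5)/6-.5+215,(p[1]+.5)/6-.5+160,z)
def c2(p,z): return unproj('top',(p[0]+.5)/5.6-.5+115,(p[1]+.5)/5.6-.5+195,z)
def c0(p,z): return unproj('top',(p[0]+.5)/1.56-.5,(p[1]+.5)/1.56-.5,z)
np.set_printoptions(precision=4,suppress=True)
for n,f,p,z in [('filter',c1,(271,294),.104),('tin',c1,(466,329),.114),('spare',c1,(388,201),.05),('wrong',c2,(104,293),.05),('ga',c2,(98,131),.05),('gb',c2,(119,463),.05)]: print(n,f(p,z)[:2])
for n,f,ps,z in [('stock',c1,[(92,41),(733,157),(672,518),(18,393)],.022),('kit',c2,[(33,55),(214,42),(236,545),(50,558)],.014),
 ('rej',c0,[(374,400),(453,398),(456,479),(377,482)],.016),('mat',c0,[(568,312),(647,304),(669,441),(589,451)],.004)]:
  q=np.array([f(p,z)[:2] for p in ps]); e=(q[3]+q[2]-q[0]-q[1])/2; g=(q[1]+q[2]-q[0]-q[3])/2
  print(n,q.mean(0),'col-edge',np.linalg.norm(e),np.degrees(np.arctan2(*e[::-1])),'row-edge',np.linalg.norm(g),np.degrees(np.arctan2(*g[::-1])))
E
```

```text
filter [0.5872 0.0154]
tin [ 0.5731 -0.0565]
spare [ 0.6326 -0.0296]
wrong [0.5022 0.3146]
ga [0.5709 0.3212]
gb [0.4318 0.3043]
stock [ 0.6072 -0.026 ] col-edge 0.14952529964015954 169.41044978503018 row-edge 0.26804752297309753 -100.41890047900539
kit [0.5029 0.3139] col-edge 0.21958212922246245 -174.6047951543698 row-edge 0.0813671237336006 -85.42023205396778
rej [0.4243 0.0015] col-edge 0.12280177318122167 -177.54813809505526 row-edge 0.12090868389241062 -87.80215280956384
mat [ 0.5233 -0.3177] col-edge 0.21793370243197308 -173.6241510318384 row-edge 0.12736183016625224 -83.54235866887494
```

```bash
cat >> h.py <<'E'
F=np.array([.5870,.0155]); TN=np.array([.5731,-.0568]); SP=np.array([.6326,-.0299]); WR=np.array([.5025,.3142]); RJ=np.array([.4243,.0015])
M=np.array([.5233,-.3177]); mx=np.array([np.cos(np.radians(6.4)),np.sin(np.radians(6.4))]); MF=M+.052*mx; MT=M-.052*mx
ST=-10.5; MAT=-83.6; KIT=95.
def R(a):
    a=np.radians(a); y=np.array([np.cos(a),np.sin(a),0]); z=np.array([0,0,-1.]); return np.c_[np.cross(y,z),y,z]
def best(p,a):
    q0=np.array(arm.current_joint_positions()); c=[]
    for d in(0,180):
        q=arm.solve_ik(p,R(a+d))
        if q is not None: c.append((abs(np.array(q)[5]),a+d))   # keep last joint near its middle
    return min(c)[1]
def go(xy,a,z,hi):
    p=[*xy,hi]; r=R(best(p,a))
    arm.move_to(p,r); arm.move_l([*xy,z],r,feed=.12)
def pick(xy,a,z,hi,open=.09):
    if abs(arm.current_width()-open)>.003: arm.grip(open)
    go(xy,a,z,hi); arm.grip(0.0)
    print('grip',round(arm.current_width(),4),arm.current_grasp_force())
    arm.move_l([*xy,hi],feed=.15)
    print('up',round(arm.current_width(),4),round(arm.current_t(),1))
def place(xy,a,z,hi,open=.09):
    go(xy,a,z+.0005,hi); arm.grip(open); arm.move_l([*xy,hi],feed=.2)
    print('placed',round(arm.current_t(),1),np.round(arm.current_force(),1))
E
python3 - <<'E'
from h import *
pick(F,ST,.066,.20); place(MF,MAT,.066,.20)
snap('top','t3.png',s=1.56)
E
```

```text
grip 0.0638 29.98479187488556
up 0.0639 5.3
placed 9.2 [-0.4  0.5 -0.1]
```

View pics/t3.png

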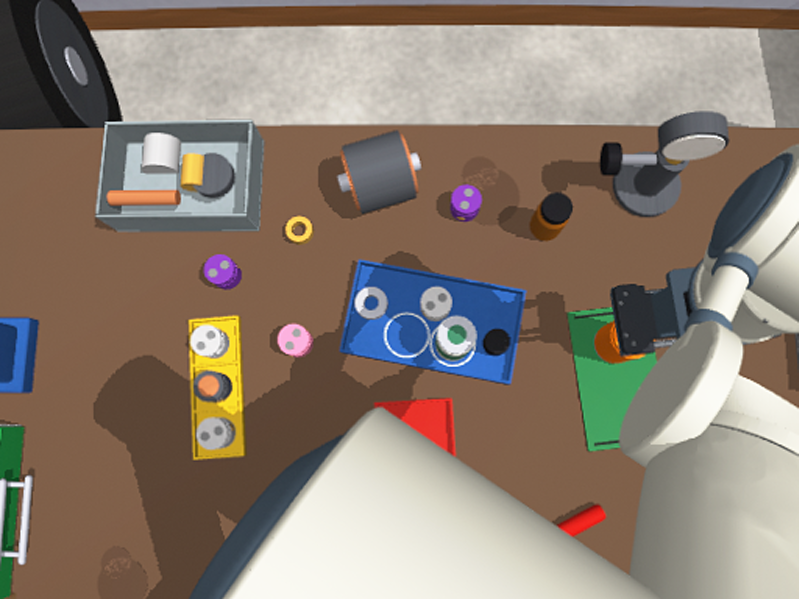

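The filter stands on the mat at (618,342), and the other objects are unmoved. Tin next, then the wrong piston.

```bash
python3 - <<'E'
from h import *
pick(TN,ST,.072,.21); place(MT,MAT,.072,.21)
pick(WR,KIT,.020,.13); place(RJ,KIT-2,.020,.13)
arm.move_to([.45,.2,.25],R(best([.45,.2,.25],90)))
snap('top','t4.png',s=1.56)
E
```

```text
grip 0.0557 29.951305389404297
up 0.0557 13.2
placed 17.2 [0.6 0.1 0.1]
grip 0.0474 30.00024765729904
up 0.0472 22.1
placed 27.0 [ 0.5 -0.2 -0.8]
```

View pics/t4.png

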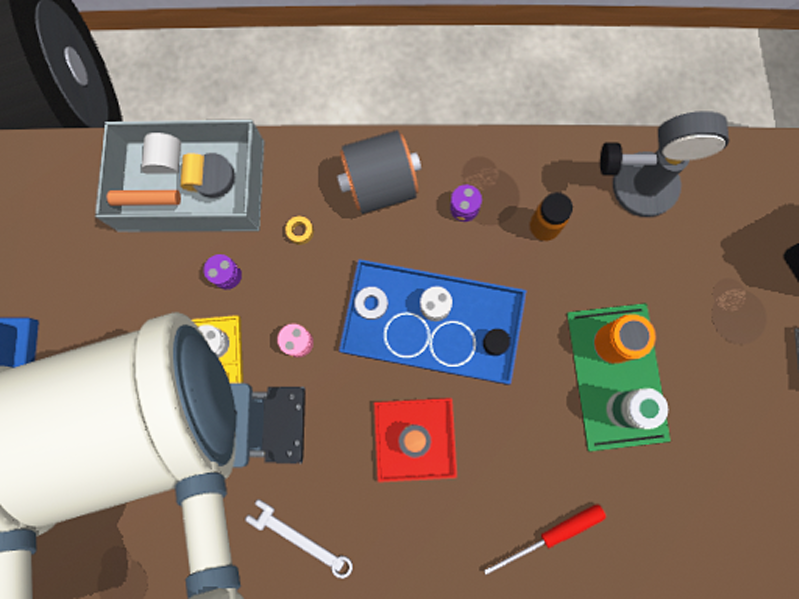

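The wrong piston stands in the reject tray at (414,440). The filter is at (630,338) and the tin at (645,409) on the mat, both upright. The spare at (436,302) is free to grip.

```bash
python3 - <<'E'
from h import *
pick(SP,ST+90,.020,.13,.08); place(WR,KIT,.020,.13,.08)
arm.move_to([.5,-.1,.25],R(best([.5,-.1,.25],90)))
snap('top','t5.png',(80,180,440,300),2.2)
E
```

```text
grip 0.0478 30.000626742839813
up 0.0473 33.5
placed 37.4 [-0.7  0.  -0.2]
```

View pics/t5.png

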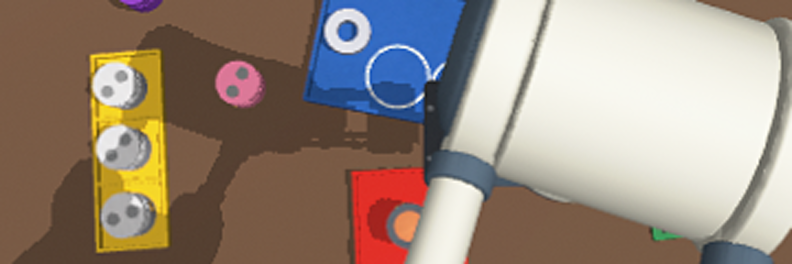

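The spare stands in the middle compartment at crop (123,148), with good pistons above at (120,84) and below at (127,214). Now I return the filter and the tin.

```bash
python3 - <<'E'
from h import *
pick(MF,MAT,.066,.20); place(F,ST,.066,.20)
pick(MT,MAT,.072,.21); place(TN,ST,.072,.21)
p=[.268,.564,.25]; arm.move_to(p,R(best(p,25))); arm.sleep(.5)
snap('top','t6.png',s=1.56); snap('top','t7.png',(215,160,345,255),6); print(arm.current_t())
E
```

```text
grip 0.0636 29.997155964374542
up 0.0638 43.7
placed 47.6 [ 0.6 -0.8 -0.1]
grip 0.0557 29.97778594493866
up 0.0558 52.0
placed 55.9 [-0.2  0.3 -0.5]
58.9417
```

View pics/t6.png

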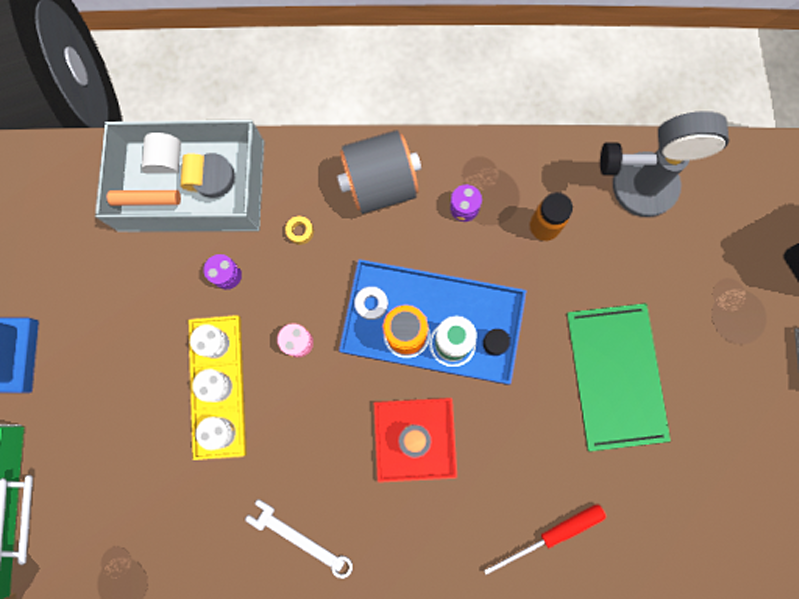

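View pics/t7.png

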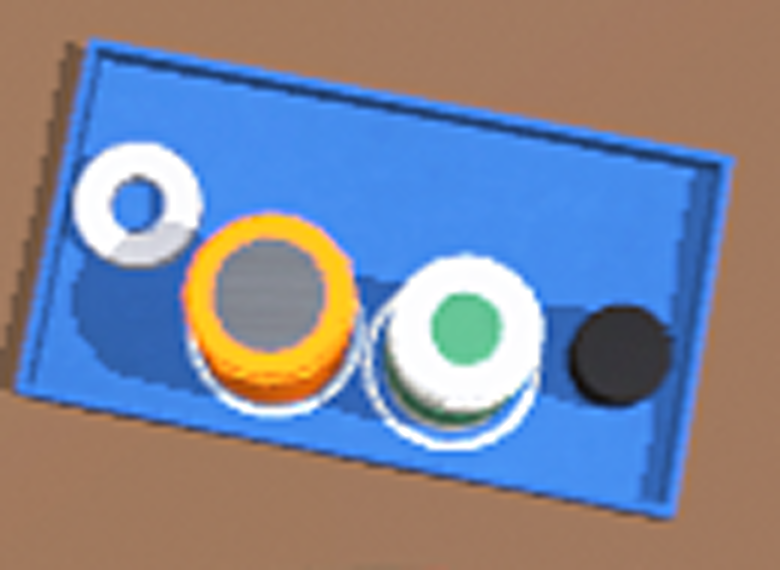

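The filter (271,296) and the tin (465,329) match their start pixels to within about 1 mm. The spare is in the kit at (211,385), the wrong piston in the reject tray at (414,440), and all stand upright.

```bash
python3 -c "
from rig import arm
print(arm.sign_off())"
```

```text
the job is handed in; nothing more can be done
None
```

The job is handed in, done in the order asked in about 59 s: the spare is in the kit's middle compartment, the wrong piston is in the red reject tray, and the filter and tin are back on their start spots to about 1 mm by the last picture.

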